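Spring a sharpening stone into its bench holder

TASK

Load the sharpening stone that lies on the bench into the stone holder the way a battery goes in: put one end gently against the sprung jaw, push the jaw back just far enough without ramming it to the end of its travel, and let the other end down behind the fixed stop. Leave the stone flat on the holder's plate, straight and centred across it, held between jaw and stop, and do not disturb the other things on the bench.

Things in the scene. Friction and masses are not known exactly. Their poses are not given: they have to be found in the camera images.
- stone: the sharpening stone, a plain dull green block, 46 (x) x 108 (y, its length) x 22 (z) mm, about 0.26 kg (0.2 to 0.34). Origin: centre of its underside, z up. It starts lying flat on the bench, free to be gripped across its 46 mm width. Either end may go to the jaw.
- holder: the stone holder, fixed to the bench. Origin: centre of its foot on the bench; x runs along it towards the sprung jaw, z up. Wooden beam 256 x 44 mm, top at z 20 mm, on two cross feet (90 mm wide, 8 mm high, x +-100 mm). On it lies a clamp frame: plate 200 x 40 mm, top at z 24 mm, with stop and jaw, no side walls. The seated stone's origin is at z 24 mm. Contact forces of stone on holder, added up: over 25 N while tilted, or 45 N at all, is ramming.
- stop_mark (a point): middle setting of the fixed steel stop, on the beam: foot of its upright inner face, at holder x -52, y 0, z 24 mm. The stop is 16 mm thick, 42 wide, top at z 36 mm. The whole clamp frame (plate, stop, jaw) was slid along x by up to 16 mm either way and tightened: the true stop and jaw are both off their marks by that same unmeasured shift; find it by feel or sight.
- jaw_mark (a point): middle setting of the free jaw: foot of its upright face, holder x +46, y 0, z 24 mm. Steel jaw 10 mm thick, 42 wide, top at z 36; free gap to the stop always 98 mm, 10 less than the stone, so the stone goes in tilted, lower end on the jaw. It slides 14 mm along +x to a hard end; spring 2 N at first, +0.4 N per mm (6 N when seated). Housing behind it at x 80 to 98, top at z 36 mm.
- handle_blank: bystander: dark octagonal wooden handle blank, 23 x 118 x 19 mm, origin at the centre of its underside; leave alone
- ferrule: bystander: small ring (ferrule), 23 mm diameter, 22 mm high, origin at the centre of its underside; leave alone
- marker: bystander: felt marker, 124 x 13 x 14 mm, origin at the centre of its underside; leave alone
- loupe_1: bystander: black loupe, 37 mm diameter, 22 mm high, origin at the centre of its underside; leave alone
Things that resemble listed ones, but are neither listed nor needed, are in the scene too. There is more than one size of the stone; the one meant has the size given above.

How it is judged:
By the outcome, as a careful person would: the job done as asked, in the order asked, and still so for the second after the job is handed in, with the robot touching nothing.
It also fails if it takes over 64 s, if anything falls off the work surface, if the arm or the gripper's body presses on something with over 40 N, if the wrist force passes 120 N, or if a joint passes its speed limit or range.

ROBOT

A 7-joint arm with a two-finger parallel gripper is mounted at the origin on a cart in front of the work surface, level with it; the furniture and walls round the work are solid. World frame = base frame: x ahead of the robot, y to its left, z up, the work surface at z = 0. Lengths are in m, angles in degrees, forces in N, time in s.
With the tool pointing down it reaches from about 0.35 to 0.9 m from the base axis. Payload 8.1 kg.
Tool frame: the origin (TCP) lies midway between the tips of the shut fingers; the grasp point (between the pads) lies ctrl.hold_point_z behind it (ctrl.hold_point_z is the distance from the TCP to the grasp point, in m); z points along the fingers, y is the direction in which the jaws open and shut (so a half turn about z gives the same grasp; the last joint's range is limited). The gripper opens to 85 mm and grips with 20 to 120 N. Pads are 22 mm wide; open, the fingers measure 114 mm over their backs; the gripper's body (76 mm by 85 mm) begins 54 mm behind the grasp point. The pads swing forward as they close: fully open they stand 13 mm farther back than shut.
Start: joints at [-80.879, 24.895, 1.432, 90.138, -0.665, 64.973, -4.303], TCP at [0.162, 0.604, 0.231] pointing down, gripper open.
Joint ranges: [-149.89, 149.89], [-25.12, 119.58], [-72.63, 75.52], [4.76, 147.25], [-75.54, 255.54], [6.69, 114.76], [-157.13, 157.13]. Speed limits (degrees/s): [127.2, 127.2, 172.46, 172.46, 180, 180, 180].

INTERFACE

Orientations are given as a 3x3 rotation matrix whose columns are the frame's x, y, z axes.
In Python, from workcell import ctrl gives the robot as it stands.
- The arm moves only by the shell command python3 -m jog 'ROWS'. ROWS is JSON, a list of rows, each an object with "rot": the turn, a rotation vector about the world's x, y, z in rad, a list of three; "delta_pos": the shift along the world's x, y, z in mm, a list of three; "jaw": the opening, from 0 (shut) to 1 (fully open). In form: [{"rot": [rx, ry, rz], "delta_pos": [x, y, z], "jaw": jaw}, ...]. A call has 1 to 20 rows; each row is the pose to reach, as a shift and turn from the pose commanded when the call began; what a row does not reach only later rows make up. A row lasts 1/8 s, in which the tool goes at most 62.5 mm and 10.7 degrees, less where a joint would pass 70% of its speed; a pose out of reach is approached as far as the arm can. A call with a gripper value outside its range is refused whole. The fingers move at their own pace and stop on an object; the grip force is fixed at half the most. Time passes only in rows, so rows that repeat a pose let the fingers close. It gives the time, the measured TCP pose, the force and the opening at its end, in the units of the state.
- ctrl.read_state(): the state, without advancing time (a new reading comes with each control period).
- ctrl.capture(name): name is "side" or "top"; returns the picture (400x640x3 uint8, blue, green, red); there is no depth.
- ctrl.camera_params(name): a dict with "mtx" (3x3 intrinsics, pixels), "distortion" ([k1, k2, p1, p2, k3] as OpenCV has them; the pictures are not rectified), "position" and "orientation" of the camera in the world. Camera axes: x right, y up, looking along -z (the intrinsics and any distortion apply to the point x, -y, -z); pixel columns grow to the right and rows downward; lengths in m; the calibration is good to about 2 mm. A picture is of the moment at which its call begins. camera_params takes no time and is no camera call.
- ctrl.job_done(): hands the job in, once; it reports no verdict.
The state is a dict: "time_s": time; "joint_positions": joint angles; "qd": joint speeds; "tau": joint torques, N m; "ee_pos": TCP position; "eef_rot": TCP orientation; "contact_force": force on the tool from outside, world axes, zero at the start; "torque": the same for the moment, N m; "grip_width": finger opening in m.
Only numpy, scipy, OpenCV 4.12 (cv2) and the standard library are available. Lean on these libraries where they do the work, as an engineer would, in place of code of your own. Each camera call takes 0.05 s, during which the arm holds its last target.

## Working session

There is one attempt and no reset: what is moved stays moved. The work goes in short steps, Python scripts to look and compute and a shell command to move; the robot and the scene stay as the last step left them, time stands still between calls to the robot, and variables do not carry over. Pictures are saved under pics/ and viewed, and the job is handed in when it is done.

```bash
ls; mkdir -p pics
python3 - <<'E'
from workcell import ctrl
import cv2
for n in ("side","top"):
    im=ctrl.capture(n); cv2.imwrite(f"pics/{n}0.png",im)
    print(n,{k:v for k,v in ctrl.camera_params(n).items()})
print(ctrl.read_state(), ctrl.hold_point_z)
E
```

```text
pics
side {'mtx': array([[392.1557397 ,   0.        , 322.47398269],
       [  0.        , 392.1557397 , 195.49196515],
       [  0.        ,   0.        ,   1.        ]]), 'distortion': array([-0.04736468,  0.        ,  0.        ,  0.        ,  0.        ]), 'position': array([0.56202435, 0.83175659, 0.5773363 ]), 'orientation': array([[-0.99943802,  0.03160735, -0.01116319],
       [-0.02674805, -0.55126474,  0.83390151],
       [ 0.02020355,  0.83373147,  0.55180038]])}
top {'mtx': array([[496.25653088,   0.        , 318.46955353],
       [  0.        , 496.25653088, 200.25080288],
       [  0.        ,   0.        ,   1.        ]]), 'distortion': array([0.04960091, 0.        , 0.        , 0.        , 0.        ]), 'position': array([0.44871201, 0.02592173, 1.21566083]), 'orientation': array([[-0.0102483 ,  0.99433069, -0.10583695],
       [-0.99993897, -0.01062755, -0.00301996],
       [-0.00412763,  0.10579955,  0.99437891]])}
{'time_s': 0.1, 'joint_positions': array([-80.87829176,  24.93174738,   1.43059902,  90.18287878,
        -0.66561479,  64.97417851,  -4.30350866]), 'qd': array([ 0.02528686, -0.05842391, -0.04106394, -0.16601437, -0.01847878,
       -0.02768404, -0.01071186]), 'tau': array([ 2.88400835e-03, -6.71758032e+01,  1.02789056e+00, -3.16905534e+01,
        1.57218310e-02,  7.20389085e-03, -4.78925912e-06]), 'ee_pos': array([0.16169044, 0.60325791, 0.23061893]), 'eef_rot': array([[-9.65903352e-01,  2.58902779e-01, -2.56159320e-04],
       [ 2.58902883e-01,  9.65902371e-01, -1.38128290e-03],
       [-1.10193087e-04, -1.40050617e-03, -9.99999013e-01]]), 'contact_force': array([0.22880987, 0.16110807, 0.21731923]), 'torque': array([ 0.03292152, -0.01074345, -0.0286722 ]), 'grip_width': 0.08553157835790817} 0.0187
```

View pics/top0.png

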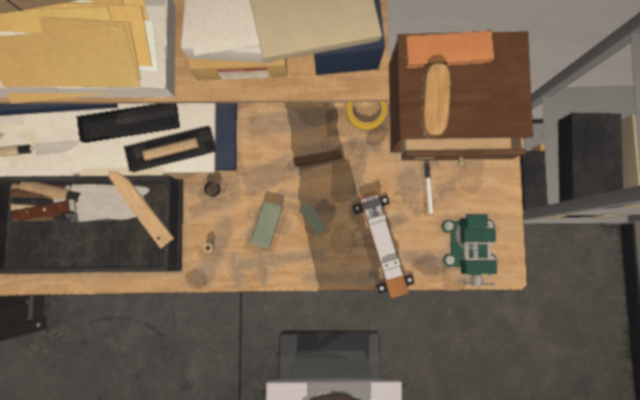

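View pics/side0.png

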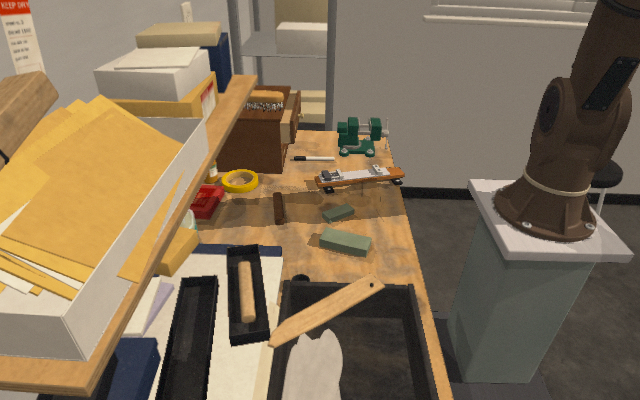

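The top view shows a large green block at about (267,221), a smaller one at (313,219), and the holder from (372,200) to (398,290). I'll enlarge both views.

```bash
cat > h.py <<'E'
import numpy as np, cv2
from workcell import ctrl
def ray(cam,px):
    p=ctrl.camera_params(cam); 
    u=cv2.undistortPoints(np.array(px,float).reshape(-1,1,2),p['mtx'],p['distortion']).reshape(-1,2)
    d=np.c_[u[:,0],-u[:,1],-np.ones(len(u))]@np.array(p['orientation']).T
    return np.array(p['position']),d
def onz(cam,px,z):
    o,d=ray(cam,px); z=np.broadcast_to(z,len(d)); t=(z-o[2])/d[:,2]
    return o+d*t[:,None]
def proj(cam,P):
    p=ctrl.camera_params(cam); P=np.array(P,float).reshape(-1,3)
    c=(P-p['position'])@np.array(p['orientation']); c=c*[1,-1,-1]
    return cv2.projectPoints(c,np.zeros(3),np.zeros(3),p['mtx'],p['distortion'])[0].reshape(-1,2)
def crop(src,dst,x0,y0,w,h,s):
    im=cv2.imread(src)[y0:y0+h,x0:x0+w]; cv2.imwrite(dst,cv2.resize(im,None,fx=s,fy=s,interpolation=cv2.INTER_CUBIC))
E
python3 - <<'E'
from h import *
crop("pics/top0.png","pics/t_stone.png",240,185,100,70,8)
crop("pics/top0.png","pics/t_hold.png",345,185,80,120,5)
crop("pics/side0.png","pics/s_hold.png",305,155,110,40,7)
crop("pics/side0.png","pics/s_stone.png",300,195,100,70,8)
E
```

```text
(no output)
```

View pics/t_stone.png

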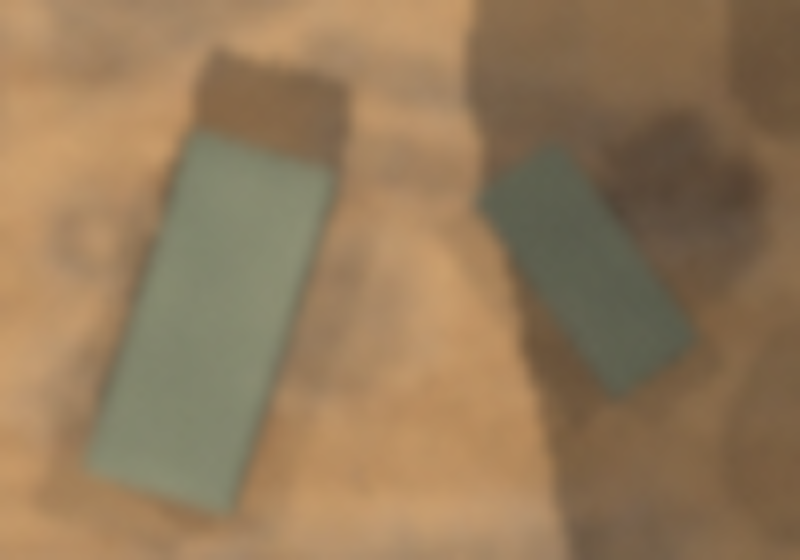

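View pics/t_hold.png

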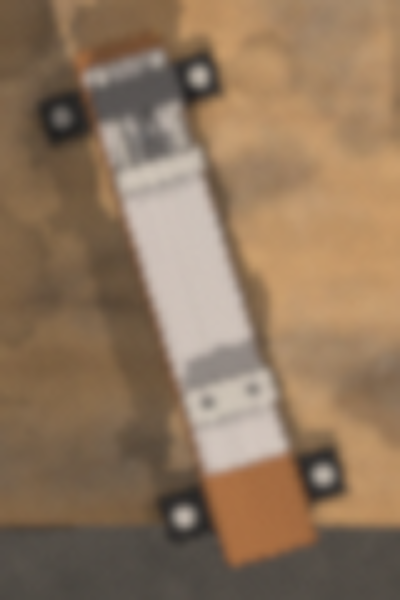

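View pics/s_hold.png

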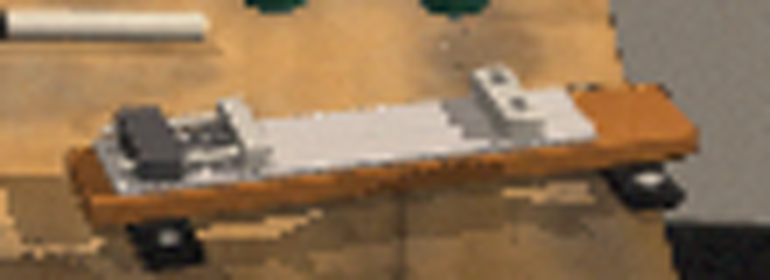

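View pics/s_stone.png

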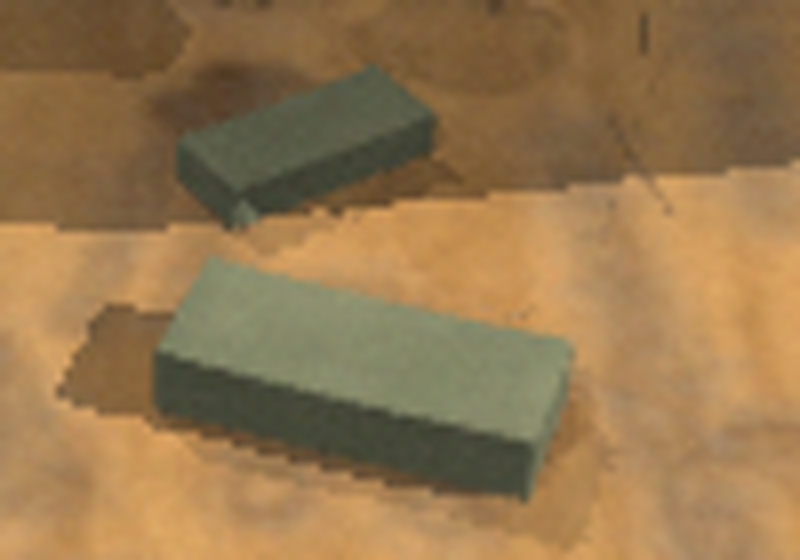

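Run:
```python
from h import *
def c(p,x0,y0,s): return [((u+.5)/s-.5+x0,(v+.5)/s-.5+y0) for u,v in p]
st=onz("top",c([(200,130),(335,168),(232,514),(90,467)],240,185,8),.022)
print("stone",st.round(4), "ctr",st.mean(0)); 
e=[np.linalg.norm(st[i]-st[(i+1)%4])*1e3 for i in range(4)]; print(e)
sm=onz("top",c([(555,145),(695,335),(620,397),(483,195)],240,185,8),.018)
print("small",[np.linalg.norm(sm[i]-sm[(i+1)%4])*1e3 for i in range(4)], sm.mean(0))
ss=onz("side",c([(215,260),(573,345),(530,442),(157,352)],300,195,8),.022)
print("stone side",ss.round(4),ss.mean(0))
b=onz("top",c([(62,117),(198,76),(184,516),(322,474)],345,185,5),.010)
print("bolts",b.round(4)); 
ax=(b[0]+b[1]-b[2]-b[3])/2; O=b.mean(0); yaw=np.arctan2(ax[1],ax[0]); print("len",np.linalg.norm(ax),O,np.degrees(yaw))
be=onz("top",c([(82,55),(158,38),(237,568),(318,540)],345,185,5),.020)
R=np.array([[np.cos(yaw),-np.sin(yaw)],[np.sin(yaw),np.cos(yaw)]])
L=lambda P:((P[:,:2]-O[:2])@R*1e3).round(1)
print("bolts L",L(b)); print("beam L",L(be))
f=c([(122,178),(203,150),(126,200),(207,172),(186,388),(268,362),(195,425),(277,400)],345,185,5)
print("jaw back2,face2 stop inner2, outer2 @36",L(onz("top",f,.036)))
g=c([(207,475),(293,455)],345,185,5)
print("plate end (x -100+s?)",L(onz("top",g,.024)))
bs=onz("side",[((u+.5)/7-.5+305,(v+.5)/7-.5+155) for u,v in [(170,238),(650,178)]],.010)
print("side bolts",bs, L(bs))
```

```text
stone [[0.5758 0.1599 0.022 ]
 [0.5638 0.1192 0.022 ]
 [0.4602 0.1502 0.022 ]
 [0.4747 0.1927 0.022 ]] ctr [0.51861584 0.15546822 0.022     ]
[np.float64(42.488459411508195), np.float64(108.15344352956252), np.float64(44.89911199723294), np.float64(106.27958639324353)]
small [np.float64(71.5082255787617), np.float64(29.320358862135215), np.float64(73.83951928267713), np.float64(26.560013584353793)] [0.53311034 0.04304748 0.018     ]
stone side [[0.5607 0.1229 0.022 ]
 [0.4608 0.1559 0.022 ]
 [0.4753 0.197  0.022 ]
 [0.5759 0.1647 0.022 ]] [0.51816768 0.16010836 0.022     ]
bolts [[ 0.557  -0.0641  0.01  ]
 [ 0.5764 -0.1308  0.01  ]
 [ 0.3649 -0.1188  0.01  ]
 [ 0.3842 -0.1852  0.01  ]]
len 0.1997731289157488 [ 0.47063394 -0.12471703  0.01      ] 15.828265672875398
bolts L [[  99.6   34.7]
 [ 100.1  -34.7]
 [-100.1   34.6]
 [ -99.7  -34.6]]
beam L [[ 125.1   17.6]
 [ 122.6  -20.1]
 [-129.2   18.7]
 [-127.5  -21.9]]
jaw back2,face2 stop inner2, outer2 @36 [[ 62.   18.3]
 [ 63.9 -22.5]
 [ 51.5  19.6]
 [ 53.3 -21.2]
 [-41.1  18.6]
 [-40.4 -22. ]
 [-58.8  19.6]
 [-58.5 -20.8]]
plate end (x -100+s?) [[-83.5  19.8]
 [-86.  -22. ]]
side bolts [[ 0.55721788 -0.06039428  0.01      ]
 [ 0.36485338 -0.11668389  0.01      ]] [[100.8  38.3]
 [-99.6  36.6]]
```

The large block measures about 108 × 45 mm, so it's the target. The small one is about 72 × 28 mm. The holder yaw is about 15.8°, and the far end is the jaw. I'll move above the stone.

```bash
python3 -m jog '[{"rot":[0,0,-0.01],"delta_pos":[40,-50,0],"jaw":1},{"rot":[0,0,-0.02],"delta_pos":[80,-100,0],"jaw":1},{"rot":[0,0,-0.03],"delta_pos":[120,-150,0],"jaw":1},{"rot":[0,0,-0.04],"delta_pos":[160,-200,0],"jaw":1},{"rot":[0,0,-0.049],"delta_pos":[200,-250,-20],"jaw":1},{"rot":[0,0,-0.049],"delta_pos":[240,-300,-40],"jaw":1},{"rot":[0,0,-0.049],"delta_pos":[280,-350,-70],"jaw":1},{"rot":[0,0,-0.049],"delta_pos":[320,-400,-90],"jaw":1},{"rot":[0,0,-0.049],"delta_pos":[356,-445,-110],"jaw":1},{"rot":[0,0,-0.049],"delta_pos":[356,-445,-130],"jaw":1},{"rot":[0,0,-0.049],"delta_pos":[356,-445,-130],"jaw":1},{"rot":[0,0,-0.049],"delta_pos":[356,-445,-130],"jaw":1},{"rot":[0,0,-0.049],"delta_pos":[356,-445,-130],"jaw":1}]'
python3 - <<'E'
from h import *
for n in("side","top"): cv2.imwrite(f"pics/{n}1.png",ctrl.capture(n))
crop("pics/side1.png","pics/s1.png",260,130,200,140,4)
crop("pics/top1.png","pics/t1.png",200,150,150,110,5)
E
```

```text
time_s: 1.72
ee_pos: [0.5176, 0.1603, 0.1022]
eef_rot: [[-0.953, 0.304, 0.001], [0.304, 0.953, 0.001], [-0.001, 0.001, -1.0]]
contact_force: [0.2, 0.1, 0.4]
grip_width: 0.0855
```

View pics/s1.png

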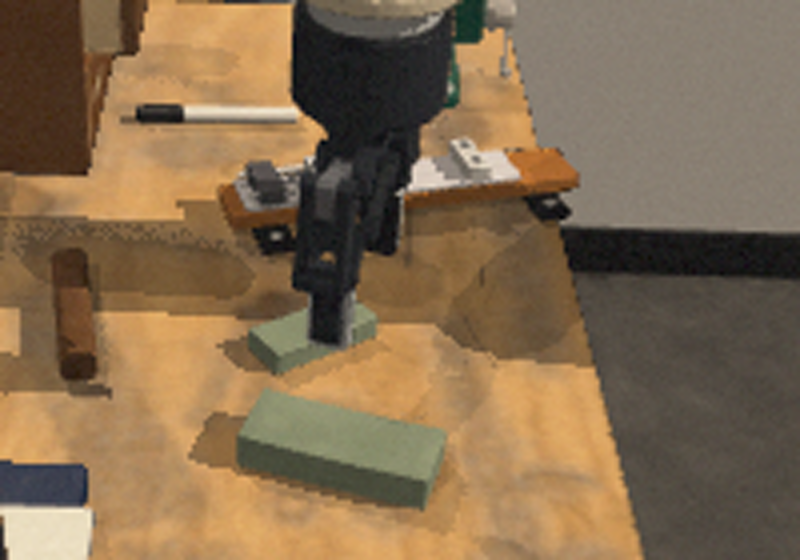

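View pics/t1.png

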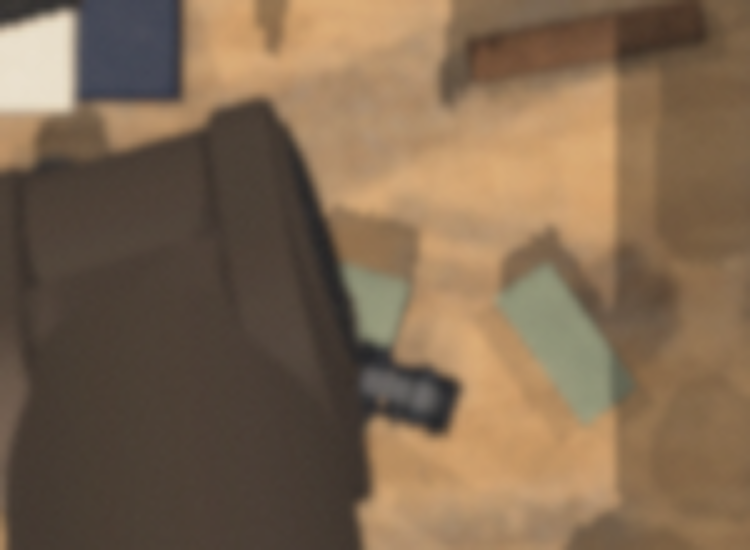

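The side view shows the fingers straddling the stone with room on both sides. Descend and grip.

```bash
python3 -m jog '[{"rot":[0,0,0],"delta_pos":[0,-2,-40],"jaw":1},{"rot":[0,0,0],"delta_pos":[0,-2,-70],"jaw":1},{"rot":[0,0,0],"delta_pos":[0,-2,-90],"jaw":1},{"rot":[0,0,0],"delta_pos":[0,-2,-99],"jaw":1},{"rot":[0,0,0],"delta_pos":[0,-2,-99],"jaw":1},{"rot":[0,0,0],"delta_pos":[0,-2,-99],"jaw":0.7},{"rot":[0,0,0],"delta_pos":[0,-2,-99],"jaw":0.6},{"rot":[0,0,0],"delta_pos":[0,-2,-99],"jaw":0.5},{"rot":[0,0,0],"delta_pos":[0,-2,-99],"jaw":0.3},{"rot":[0,0,0],"delta_pos":[0,-2,-99],"jaw":0.3},{"rot":[0,0,0],"delta_pos":[0,-2,-99],"jaw":0.3},{"rot":[0,0,0],"delta_pos":[0,-2,-99],"jaw":0.3}]'
```

```text
time_s: 3.32
ee_pos: [0.5184, 0.1571, 0.0034]
eef_rot: [[-0.952, 0.306, 0.001], [0.306, 0.952, 0.001], [-0.001, 0.001, -1.0]]
contact_force: [-1.5, -0.3, 7.8]
grip_width: 0.0444
```

```bash
python3 -m jog '[{"rot":[0,0,0],"delta_pos":[0,0,5],"jaw":0.3},{"rot":[0,0,0],"delta_pos":[0,0,20],"jaw":0.3},{"rot":[0,0,0],"delta_pos":[0,0,50],"jaw":0.3},{"rot":[0,0,0],"delta_pos":[0,0,80],"jaw":0.3},{"rot":[0,0,0],"delta_pos":[0,0,100],"jaw":0.3},{"rot":[0,0,0],"delta_pos":[0,0,100],"jaw":0.3},{"rot":[0,0,0],"delta_pos":[0,0,100],"jaw":0.3}]'
python3 - <<'E'
from h import *
for n in("side","top"): cv2.imwrite(f"pics/{n}2.png",ctrl.capture(n))
crop("pics/side2.png","pics/s2.png",290,130,130,95,6)
E
```

```text
time_s: 4.2
ee_pos: [0.5173, 0.1566, 0.1019]
eef_rot: [[-0.952, 0.306, -0.001], [0.306, 0.952, -0.0], [0.001, -0.0, -1.0]]
contact_force: [0.3, 0.5, -2.6]
grip_width: 0.0446
```

View pics/s2.png

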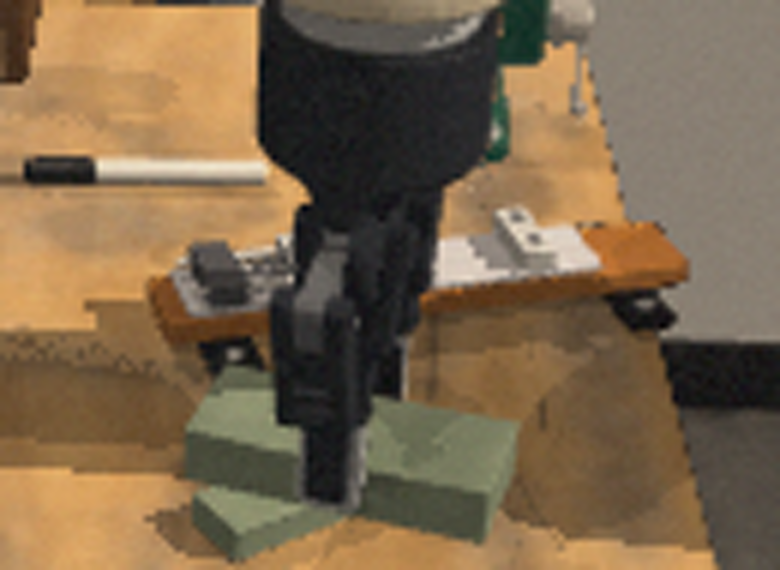

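Run:
```python
from h import *
crop("pics/side0.png","pics/s_hold2.png",313,160,48,34,16)
crop("pics/side0.png","pics/s_hold3.png",360,160,48,34,16)
crop("pics/top0.png","pics/t_hold2.png",350,190,45,38,16)
crop("pics/top0.png","pics/t_hold3.png",370,245,45,38,16)
```

```text
(no output)
```

View pics/s_hold2.png

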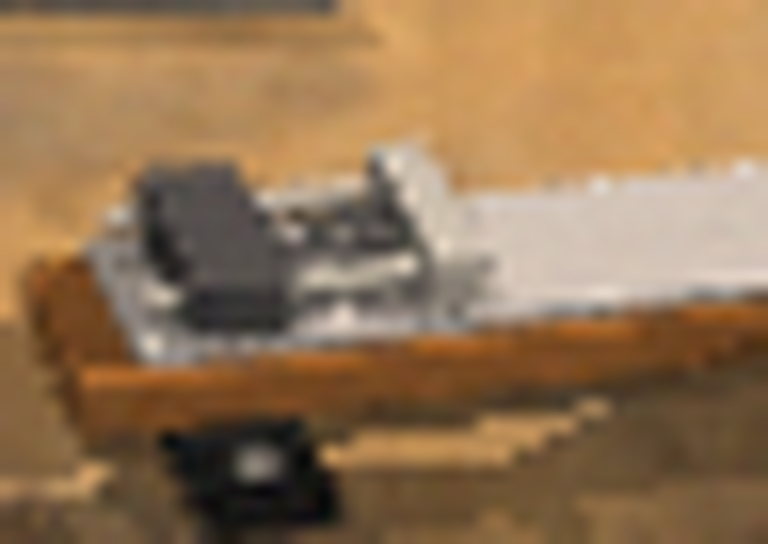

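View pics/s_hold3.png

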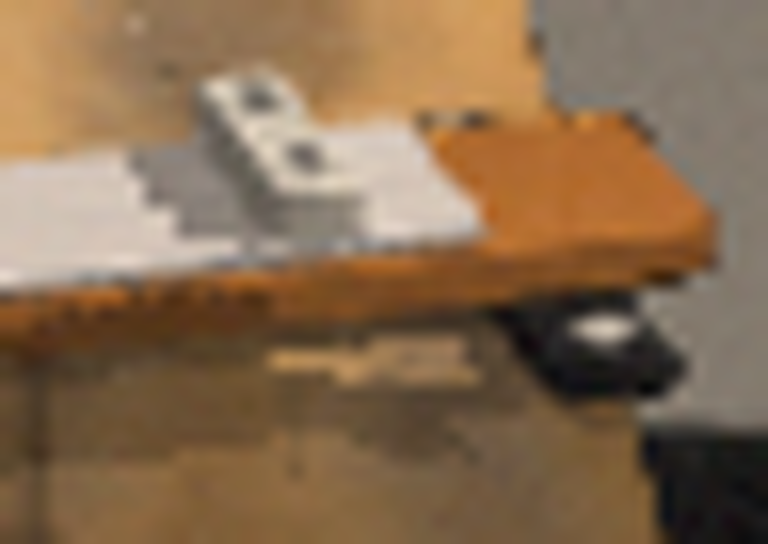

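View pics/t_hold2.png

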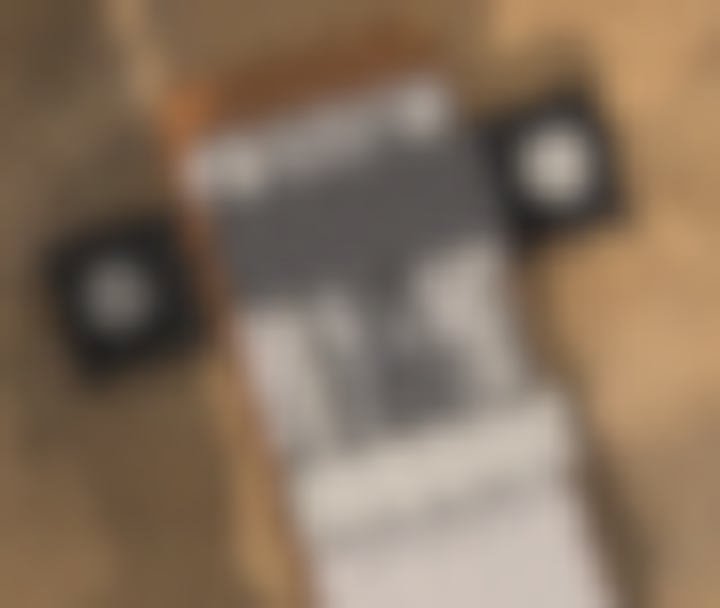

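View pics/t_hold3.png

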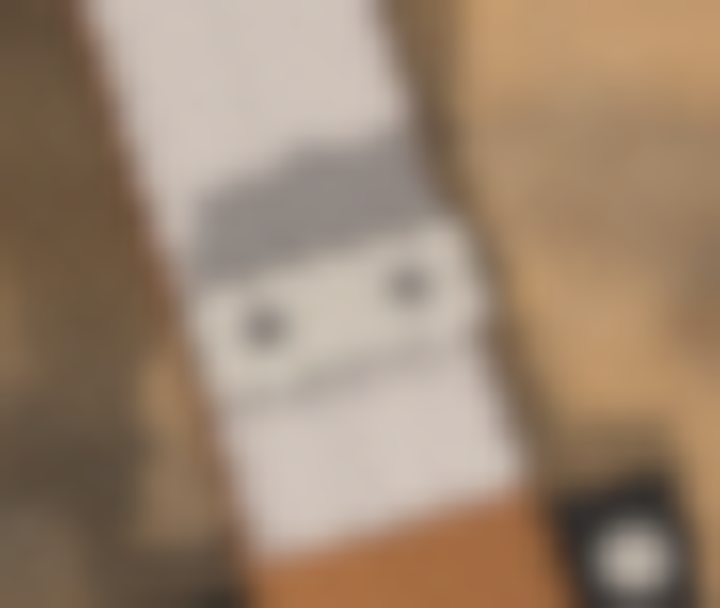

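Run:
```python
from h import *
def c(p,x0,y0,s=16): return [((u+.5)/s-.5+x0,(v+.5)/s-.5+y0) for u,v in p]
O=np.array([.47063,-.12472]); yaw=np.radians(15.83)
R=np.array([[np.cos(yaw),-np.sin(yaw)],[np.sin(yaw),np.cos(yaw)]])
L=lambda P:((P[:,:2]-O)@R*1e3).round(1)
T=lambda p,x,y,z:L(onz("top",c(p,x,y),z)).tolist()
S=lambda p,x,y,z:L(onz("side",c(p,x,y),z)).tolist()
print("bolts",T([(118,295),(552,165)],350,190,.01),T([(632,560)],370,245,.01))
print("jaw bl,br,fr,fl",T([(290,470),(555,392),(575,455),(310,535)],350,190,.036))
print("housing",T([(215,205),(455,130),(240,305),(495,235)],350,190,.036))
print("stop il ir or ol",T([(195,287),(460,218),(485,340),(222,405)],370,245,.036))
print("plate end", T([(255,555),(525,487)],370,245,.024),"far",T([(185,165),(440,90)],350,190,.024))
print("beam far", T([(165,100),(415,25)],350,190,.02))
print("SIDE bolts",S([(258,460)],313,160,.01),S([(605,328)],360,160,.01))
print("stop ib,ob,if,of",S([(205,88),(285,68),(272,192),(362,190)],360,160,.036))
print("jaw face top back/front",S([(425,140),(462,255)],313,160,.036), "plate end far l/r",S([(100,245),(145,358)],313,160,.024),"near",S([(418,125),(485,230)],360,160,.024))
print("beam near",S([(640,120),(712,215)],360,160,.02))
# stone lifted vs side/top
```

```text
bolts [[99.8, 34.9], [100.1, -34.3]] [[-100.0, -34.6]]
jaw bl,br,fr,fl [[65.9, 20.5], [65.8, -20.7], [56.0, -20.7], [55.8, 20.5]]
housing [[106.9, 19.6], [107.5, -18.0], [91.5, 20.4], [90.8, -19.1]]
stop il ir or ol [[-41.7, 18.9], [-43.0, -21.4], [-61.0, -19.6], [-59.2, 20.2]]
plate end [[-82.3, 20.8], [-84.0, -20.5]] far [[114.8, 20.9], [114.9, -19.3]]
beam far [[125.5, 20.4], [125.7, -19.2]]
SIDE bolts [[101.0, 36.7]] [[-99.3, 36.7]]
stop ib,ob,if,of [[-41.6, -16.4], [-58.4, -20.4], [-40.0, 21.1], [-55.7, 23.8]]
jaw face top back/front [[56.7, -18.5], [61.6, 20.9]] plate end far l/r [[115.9, -15.2], [117.4, 22.8]] near [[-83.4, -15.5], [-80.8, 22.3]]
beam near [[-127.3, -15.2], [-125.9, 19.7]]
```

Run:
```python
from h import *
c=lambda p,x0,y0,s:[((u+.5)/s-.5+x0,(v+.5)/s-.5+y0) for u,v in p]
n=np.array([.306,.952]); l=np.array([.952,-.306]); ee=np.array([.5173,.1566])
for z,p in((.1205,[(187,430),(487,490),(518,425)]),(.0985,[(187,475),(487,542)])):
    P=onz("side",c(p,290,130,6),z)[:,:2]-ee
    print("side across,along mm",(P@n*1e3).round(1),(P@l*1e3).round(1))
crop("pics/top2.png","pics/t2.png",230,160,130,95,6)
```

```text
side across,along mm [ 23.6  21.1 -20.6] [ 52.2 -53.  -54.1]
side across,along mm [19.5 20. ] [ 53.3 -54.8]
```

View pics/t2.png

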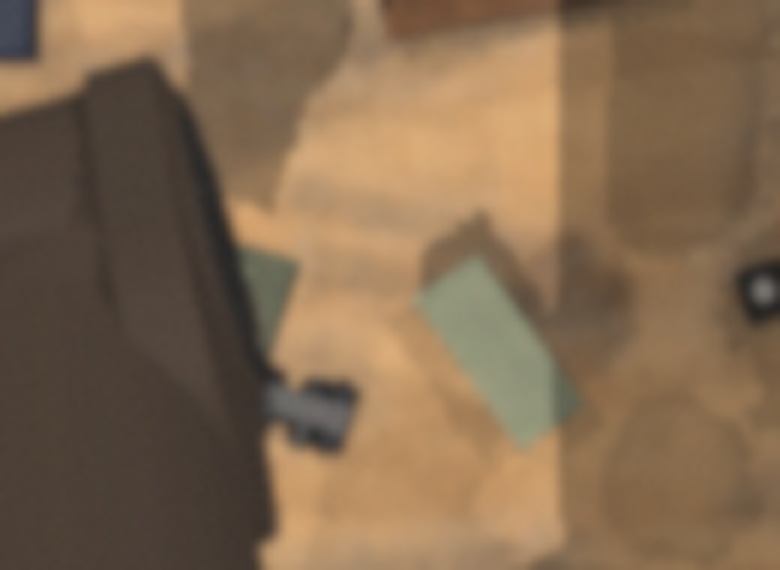

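Grasp is good: the stone weighs about 2.6 N and is centred on the tool. The top and side views agree on a clamp shift of about +10 mm (jaw face x≈+56, stop face x≈−42). Now I'll carry the stone over the holder.

```bash
python3 -m jog '[{"rot":[0,0,0.05],"delta_pos":[-5,-28,15],"jaw":0.3},{"rot":[0,0,0.15],"delta_pos":[-12,-75,20],"jaw":0.3},{"rot":[0,0,0.25],"delta_pos":[-22,-120,20],"jaw":0.3},{"rot":[0,0,0.35],"delta_pos":[-32,-170,20],"jaw":0.3},{"rot":[0,0,0.45],"delta_pos":[-42,-220,20],"jaw":0.3},{"rot":[0,0,0.54],"delta_pos":[-48,-260,20],"jaw":0.3},{"rot":[0,0,0.587],"delta_pos":[-51,-282,20],"jaw":0.3},{"rot":[0,0,0.587],"delta_pos":[-51,-282,20],"jaw":0.3},{"rot":[0,0,0.587],"delta_pos":[-51,-282,20],"jaw":0.3},{"rot":[0,0,0.587],"delta_pos":[-51,-282,20],"jaw":0.3}]'
python3 - <<'E'
from h import *
for n in("side","top"): cv2.imwrite(f"pics/{n}3.png",ctrl.capture(n))
crop("pics/side3.png","pics/s3.png",290,90,130,95,6)
crop("pics/top3.png","pics/t3.png",330,180,100,110,5)
P=onz("top",[((298.5)/6-.5+230,262.5/6-.5+160)],.1205)[:,:2]-[.5173,.1566]
print(P@[.306,.952],P@[.952,-.306])
E
```

```text
time_s: 5.55
ee_pos: [0.4669, -0.1241, 0.122]
eef_rot: [[-0.962, -0.274, -0.001], [-0.274, 0.962, 0.0], [0.0, 0.001, -1.0]]
contact_force: [-0.1, 0.5, -1.9]
grip_width: 0.0447
[-0.02544904] [0.05252212]
```

View pics/s3.png

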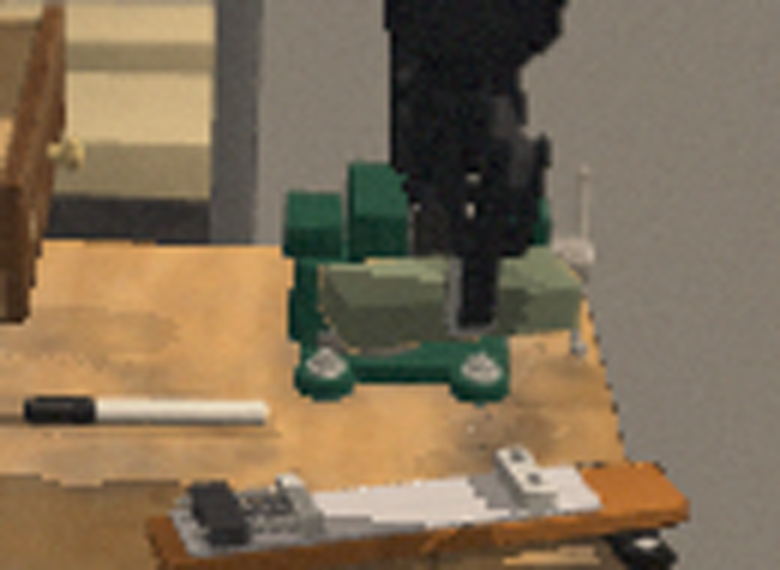

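View pics/t3.png

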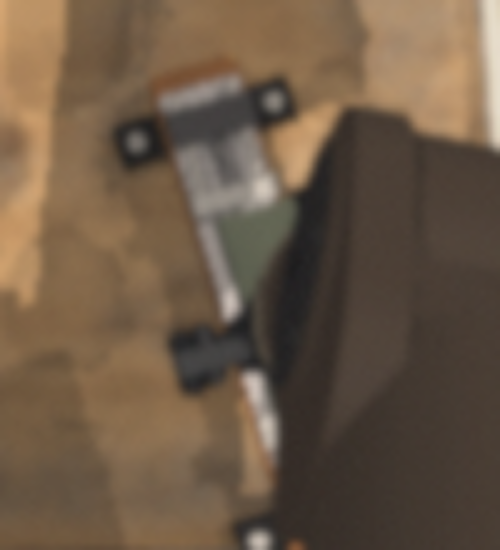

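Run:
```python
from h import *
ee=np.array([.4669,-.1241,.122]); l=np.array([.962,.274,0]); n=np.array([-.274,.962,0])
pts=[(a,b,z) for z in(18.6,-3.4) for a in(53.5,-54.5) for b in(23,-23)]
W=np.array([ee+(a*l+b*n+np.array([0,0,z]))*1e-3 for a,b,z in pts])
for nme,x0,y0,s in(("side",290,90,6),("top",330,180,5)):
    im=cv2.imread(f"pics/{nme}3.png"); 
    h,w=(95,130) if nme=="side" else (110,100)
    im=cv2.resize(im[y0:y0+h,x0:x0+w],None,fx=s,fy=s,interpolation=cv2.INTER_CUBIC)
    q=(proj(nme,W)-[x0,y0]+.5)*s-.5
    print(nme,[(p,v.round(0).tolist()) for p,v in zip(pts,q)])
    for v in q: cv2.circle(im,tuple(int(round(t)) for t in v),3,(0,0,255),-1)
    # holder model with ylat 0 (red->blue) & 2
    for yl,col in((0,(255,0,0)),(2,(0,255,255))):
        O=np.array([.47063,-.12472,0])
        H=np.array([O+(a*l+(b+yl)*n)*1e-3+[0,0,z] for a,b,z in[(66,21,.036),(66,-21,.036),(56,21,.036),(56,-21,.036),(-42,21,.036),(-42,-21,.036),(-58,21,.036),(-58,-21,.036),(100,34.6,.01),(100,-34.6,.01),(-100,34.6,.01),(128,22,.02),(128,-22,.02)]])
        for v in (proj(nme,H)-[x0,y0]+.5)*s-.5: cv2.circle(im,tuple(int(round(t)) for t in v),2,col,-1)
    cv2.imwrite(f"pics/{nme}3o.png",im)
```

```text
side [((53.5, 23, 18.6), [351.0, 306.0]), ((53.5, -23, 18.6), [320.0, 262.0]), ((-54.5, 23, 18.6), [585.0, 285.0]), ((-54.5, -23, 18.6), [547.0, 242.0]), ((53.5, 23, -3.4), [348.0, 353.0]), ((53.5, -23, -3.4), [317.0, 307.0]), ((-54.5, 23, -3.4), [580.0, 330.0]), ((-54.5, -23, -3.4), [542.0, 287.0])]
top [((53.5, 23, 18.6), [215.0, 218.0]), ((53.5, -23, 18.6), [316.0, 188.0]), ((-54.5, 23, 18.6), [289.0, 460.0]), ((-54.5, -23, 18.6), [392.0, 429.0]), ((53.5, 23, -3.4), [209.0, 221.0]), ((53.5, -23, -3.4), [309.0, 191.0]), ((-54.5, 23, -3.4), [283.0, 458.0]), ((-54.5, -23, -3.4), [383.0, 428.0])]
```

View pics/side3o.png

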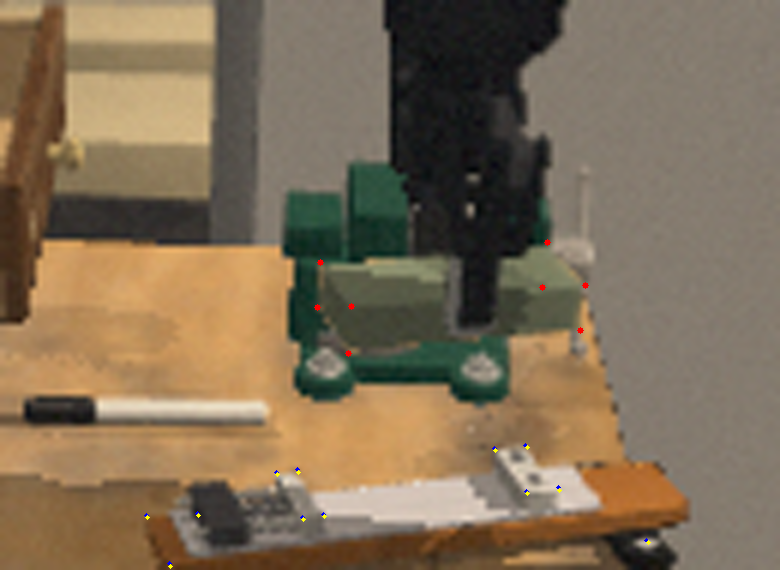

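View pics/top3o.png

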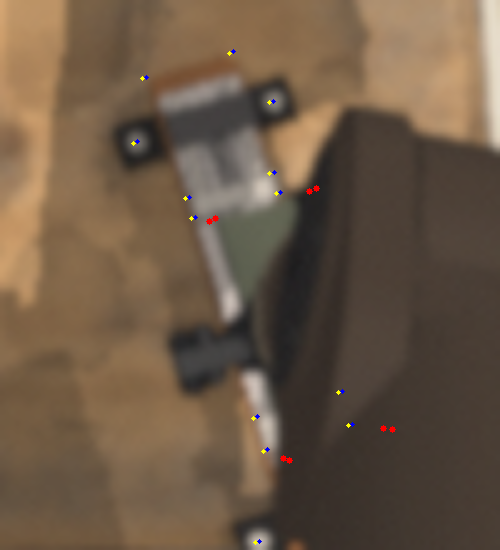

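```bash
python3 -m jog '[{"rot":[-0.0190,0.0670,0],"delta_pos":[0,0,-20],"jaw":0.3},{"rot":[-0.0381,0.1343,0],"delta_pos":[0,0,-50],"jaw":0.3},{"rot":[-0.0381,0.1343,0],"delta_pos":[0,0,-70],"jaw":0.3},{"rot":[-0.0381,0.1343,0],"delta_pos":[0,0,-78],"jaw":0.3},{"rot":[-0.0381,0.1343,0],"delta_pos":[0,0,-78],"jaw":0.3},{"rot":[-0.0381,0.1343,0],"delta_pos":[0,0,-78],"jaw":0.3},{"rot":[-0.0381,0.1343,0],"delta_pos":[0,0,-78],"jaw":0.3}]'
python3 - <<'E'
from h import *
for n in("side","top"): cv2.imwrite(f"pics/{n}4.png",ctrl.capture(n))
crop("pics/side4.png","pics/s4.png",305,130,110,75,7)
crop("pics/top4.png","pics/t4.png",330,180,100,110,5)
s=ctrl.read_state(); print(s['ee_pos'],s['contact_force'],s['torque'])
E
```

```text
time_s: 6.52
ee_pos: [0.4673, -0.1254, 0.0451]
eef_rot: [[-0.953, -0.272, -0.132], [-0.27, 0.962, -0.038], [0.138, -0.001, -0.99]]
contact_force: [-0.1, 1.1, -2.7]
grip_width: 0.0448
[ 0.46711044 -0.12536523  0.04487806] [-0.36676731  0.25711583 -2.03324575] [ 0.02939438 -0.24167034  0.05685154]
```

View pics/s4.png

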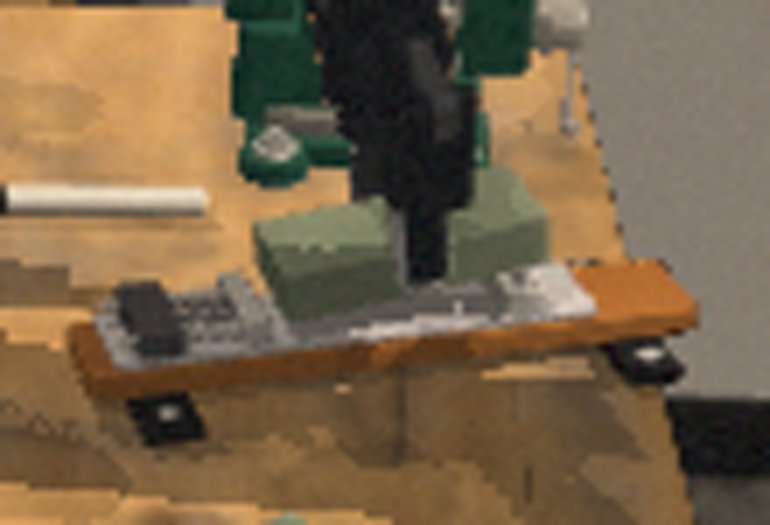

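View pics/t4.png

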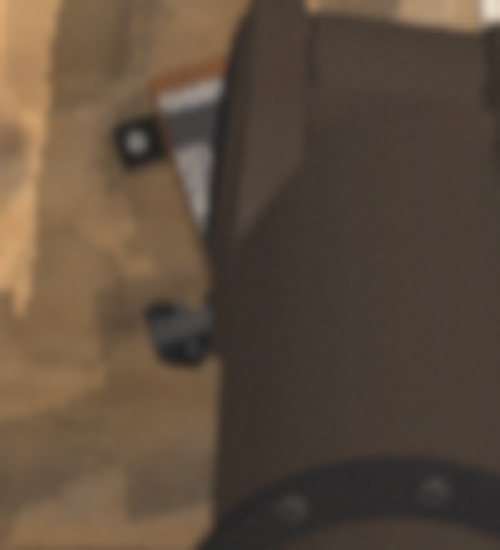

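The side view shows the stone tilted with its jaw end low and short of the jaw, and its rear end above the stop. I'll lower it with a small lateral correction.

```bash
python3 -m jog '[{"rot":[0,0,0],"delta_pos":[-0.4,1.5,-3],"jaw":0.3},{"rot":[0,0,0],"delta_pos":[-0.4,1.5,-6],"jaw":0.3},{"rot":[0,0,0],"delta_pos":[-0.4,1.5,-7.5],"jaw":0.3},{"rot":[0,0,0],"delta_pos":[-0.4,1.5,-7.5],"jaw":0.3},{"rot":[0,0,0],"delta_pos":[-0.4,1.5,-7.5],"jaw":0.3}]'
python3 -m jog '[{"rot":[0,0,0],"delta_pos":[0,0,-0.5],"jaw":0.3},{"rot":[0,0,0],"delta_pos":[0,0,-1],"jaw":0.3},{"rot":[0,0,0],"delta_pos":[0,0,-1],"jaw":0.3}]'
```

```text
time_s: 7.25
ee_pos: [0.4664, -0.1238, 0.0368]
eef_rot: [[-0.953, -0.273, -0.134], [-0.27, 0.962, -0.038], [0.139, -0.0, -0.99]]
contact_force: [-0.1, 0.1, -2.4]
grip_width: 0.0448
time_s: 7.62
ee_pos: [0.4663, -0.1238, 0.0358]
eef_rot: [[-0.953, -0.273, -0.134], [-0.27, 0.962, -0.038], [0.139, 0.0, -0.99]]
contact_force: [-0.2, -0.5, -3.2]
grip_width: 0.0449
```

```bash
python3 -m jog '[{"rot":[0,0,0],"delta_pos":[0,0,-0.5],"jaw":0.3},{"rot":[0,0,0],"delta_pos":[0,0,-0.7],"jaw":0.3},{"rot":[0,0,0],"delta_pos":[0,0,-0.7],"jaw":0.3}]'
python3 -m jog '[{"rot":[0,0,0],"delta_pos":[0,0,-0.5],"jaw":0.3},{"rot":[0,0,0],"delta_pos":[0,0,-0.7],"jaw":0.3},{"rot":[0,0,0],"delta_pos":[0,0,-0.7],"jaw":0.3}]'
```

```text
time_s: 8.0
ee_pos: [0.4664, -0.1238, 0.0351]
eef_rot: [[-0.953, -0.273, -0.134], [-0.27, 0.962, -0.038], [0.139, 0.0, -0.99]]
contact_force: [0.1, 0.9, -3.0]
grip_width: 0.0447
time_s: 8.38
ee_pos: [0.4663, -0.1238, 0.0345]
eef_rot: [[-0.953, -0.273, -0.134], [-0.27, 0.962, -0.038], [0.139, 0.0, -0.99]]
contact_force: [-1.6, 0.5, 1.7]
grip_width: 0.0448
```

Plate contact felt at TCP z≈0.0347. I'll back off 0.8 mm and advance toward the jaw.

```bash
python3 -m jog '[{"rot":[0,0,0],"delta_pos":[0,0,0.8],"jaw":0.3},{"rot":[0,0,0],"delta_pos":[1.0,0.3,0.8],"jaw":0.3},{"rot":[0,0,0],"delta_pos":[1.9,0.55,0.8],"jaw":0.3},{"rot":[0,0,0],"delta_pos":[1.9,0.55,0.8],"jaw":0.3}]'
for i in 1 2 3; do python3 - <<'E'
from h import *
s=ctrl.read_state(); f=s['contact_force']; print((f[:2]@[.962,.274]).round(2),f.round(2))
E
done
python3 -m jog '[{"rot":[0,0,0],"delta_pos":[1.0,0.3,0],"jaw":0.3},{"rot":[0,0,0],"delta_pos":[1.9,0.55,0],"jaw":0.3},{"rot":[0,0,0],"delta_pos":[1.9,0.55,0],"jaw":0.3}]'
python3 -m jog '[{"rot":[0,0,0],"delta_pos":[1.0,0.3,0],"jaw":0.3},{"rot":[0,0,0],"delta_pos":[1.0,0.3,0],"jaw":0.3}]'
```

```text
time_s: 8.88
ee_pos: [0.4684, -0.1232, 0.0352]
eef_rot: [[-0.953, -0.273, -0.134], [-0.27, 0.962, -0.038], [0.139, -0.0, -0.99]]
contact_force: [0.2, 0.5, -2.2]
grip_width: 0.0447
0.33 [ 0.22  0.46 -2.17]
0.33 [ 0.22  0.46 -2.17]
0.33 [ 0.22  0.46 -2.17]
time_s: 9.25
ee_pos: [0.4703, -0.1226, 0.0352]
eef_rot: [[-0.953, -0.273, -0.134], [-0.27, 0.962, -0.038], [0.139, 0.0, -0.99]]
contact_force: [-0.4, 0.6, -3.0]
grip_width: 0.0448
time_s: 9.5
ee_pos: [0.4713, -0.1224, 0.0352]
eef_rot: [[-0.953, -0.273, -0.134], [-0.27, 0.962, -0.038], [0.139, -0.0, -0.99]]
contact_force: [-0.4, 0.0, -2.5]
grip_width: 0.0447
```

```bash
for i in 1 2 3; do python3 -m jog '[{"rot":[0,0,0],"delta_pos":[1.0,0.28,0.1],"jaw":0.3},{"rot":[0,0,0],"delta_pos":[1.0,0.28,0.1],"jaw":0.3}]' | grep -E "pos|force"; done
```

```text
ee_pos: [0.4722, -0.1221, 0.0353]
contact_force: [-0.5, 0.6, -2.5]
ee_pos: [0.4727, -0.1219, 0.0353]
contact_force: [-1.9, -0.9, -2.0]
ee_pos: [0.4739, -0.1216, 0.0354]
contact_force: [-1.9, -1.2, -2.4]
```

First jaw contact came at TCP x≈0.4724, at about 2 N. The target is about 12.2 mm of jaw travel against the 14 mm limit, so I'll push slowly.

```bash
python3 -m jog '[{"rot":[0,0,0],"delta_pos":[1.2,0.35,0],"jaw":0.3},{"rot":[0,0,0],"delta_pos":[2.4,0.7,0],"jaw":0.3},{"rot":[0,0,0],"delta_pos":[3.6,1.0,0],"jaw":0.3},{"rot":[0,0,0],"delta_pos":[4.8,1.35,0],"jaw":0.3},{"rot":[0,0,0],"delta_pos":[6.0,1.7,0],"jaw":0.3},{"rot":[0,0,0],"delta_pos":[6.0,1.7,0],"jaw":0.3}]' | grep -E "pos|force"; python3 -m jog '[{"rot":[0,0,0],"delta_pos":[1.2,0.35,0],"jaw":0.3},{"rot":[0,0,0],"delta_pos":[2.4,0.7,0],"jaw":0.3},{"rot":[0,0,0],"delta_pos":[3.4,1.0,0],"jaw":0.3},{"rot":[0,0,0],"delta_pos":[3.4,1.0,0],"jaw":0.3},{"rot":[0,0,0],"delta_pos":[3.4,1.0,0],"jaw":0.3}]'
python3 - <<'E'
from h import *
cv2.imwrite("pics/side5.png",ctrl.capture("side"))
crop("pics/side5.png","pics/s5.png",305,130,110,75,7)
s=ctrl.read_state(); print(s['ee_pos'],s['contact_force'],s['torque'])
E
```

```text
ee_pos: [0.4799, -0.1199, 0.0355]
contact_force: [-4.6, -2.3, -2.9]
time_s: 11.62
ee_pos: [0.4828, -0.119, 0.0354]
eef_rot: [[-0.953, -0.272, -0.135], [-0.27, 0.962, -0.038], [0.14, 0.0, -0.99]]
contact_force: [-5.5, -1.9, -1.6]
grip_width: 0.0453
[ 0.48279211 -0.11906181  0.03542644] [-6.12533642 -2.26576581 -3.06421885] [-0.38552445  1.08627701  0.01091965]
```

View pics/s5.png

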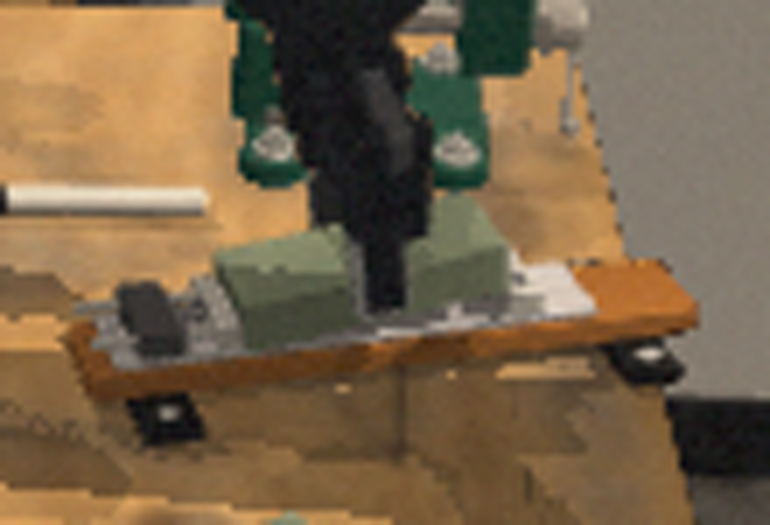

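```bash
python3 -m jog '[{"rot":[0,0,0],"delta_pos":[0.6,0.2,0],"jaw":0.3},{"rot":[0,0,0],"delta_pos":[1.2,0.35,0],"jaw":0.3},{"rot":[0,0,0],"delta_pos":[1.2,0.35,0],"jaw":0.3},{"rot":[0,0,0],"delta_pos":[1.2,0.35,0],"jaw":0.3}]'| grep -E "pos|force"
python3 - <<'E'
from h import *
cv2.imwrite("pics/side6.png",ctrl.capture("side"))
crop("pics/side6.png","pics/s6.png",340,150,70,45,11)
E
```

```text
ee_pos: [0.4838, -0.1188, 0.0354]
contact_force: [-6.7, -2.1, -2.0]
```

View pics/s6.png

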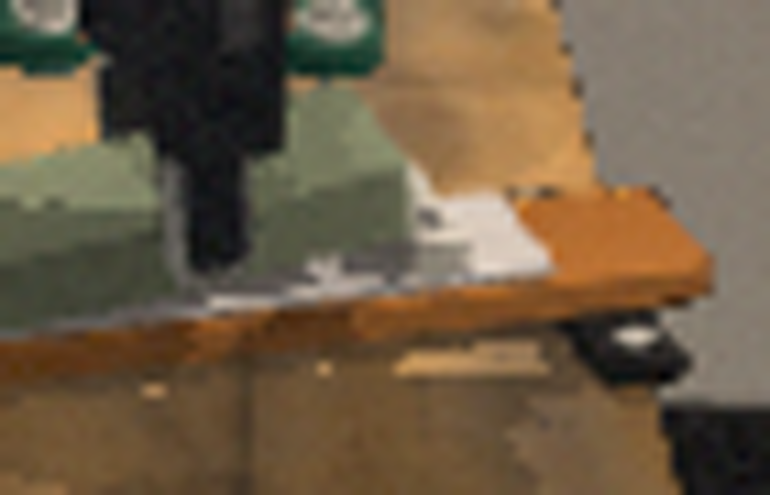

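Spring force is about 7 N, which puts the jaw about 12 mm back, and the rear end hangs just inside the stop. I'll let the rear down by rotating about the jaw-end edge.

```bash
python3 -m jog '[{"rot":[0.0048,-0.0168,0],"delta_pos":[-0.15,-0.04,-0.9],"jaw":0.3},{"rot":[0.0095,-0.0336,0],"delta_pos":[-0.3,-0.09,-1.85],"jaw":0.3},{"rot":[0.0095,-0.0336,0],"delta_pos":[-0.3,-0.09,-1.85],"jaw":0.3}]'| grep -E "pos|force"
python3 -m jog '[{"rot":[0.0048,-0.0168,0],"delta_pos":[-0.15,-0.04,-0.9],"jaw":0.3},{"rot":[0.0095,-0.0336,0],"delta_pos":[-0.3,-0.09,-1.85],"jaw":0.3},{"rot":[0.0095,-0.0336,0],"delta_pos":[-0.3,-0.09,-1.85],"jaw":0.3}]'| grep -E "pos|force|rot"
python3 - <<'E'
from h import *
cv2.imwrite("pics/side7.png",ctrl.capture("side"))
crop("pics/side7.png","pics/s7.png",340,150,70,45,11)
E
```

```text
ee_pos: [0.4832, -0.1189, 0.0335]
contact_force: [-6.2, -0.5, -2.6]
ee_pos: [0.4829, -0.119, 0.0317]
eef_rot: [[-0.96, -0.272, -0.069], [-0.271, 0.962, -0.019], [0.071, 0.0, -0.997]]
contact_force: [-6.2, -2.8, -2.9]
```

View pics/s7.png

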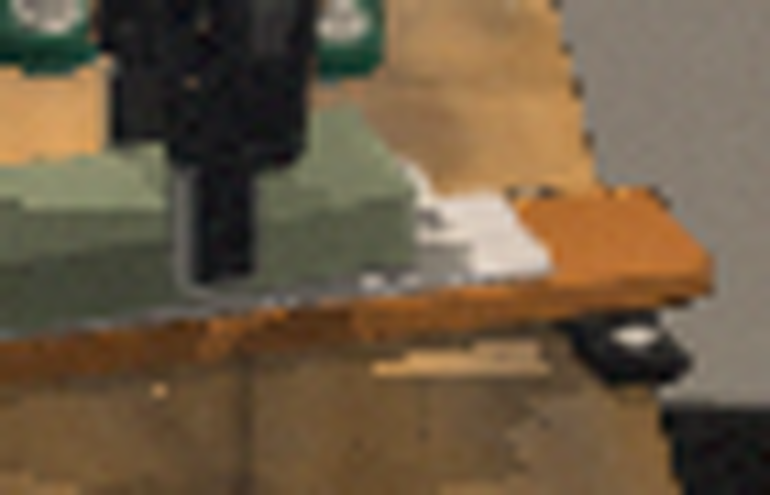

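The rear end is below the stop's top and the vertical force is unchanged, so it's behind the stop. I'll finish lowering it.

```bash
python3 -m jog '[{"rot":[0.0048,-0.0168,0],"delta_pos":[-0.1,-0.02,-1.0],"jaw":0.3},{"rot":[0.0097,-0.034,0],"delta_pos":[-0.2,-0.05,-1.9],"jaw":0.3},{"rot":[0.0097,-0.034,0],"delta_pos":[-0.2,-0.05,-1.9],"jaw":0.3}]'| grep -E "pos|force"
python3 -m jog '[{"rot":[0.0048,-0.0168,0],"delta_pos":[-0.1,-0.02,-0.9],"jaw":0.3},{"rot":[0.0080,-0.0280,0],"delta_pos":[-0.15,-0.05,-1.5],"jaw":0.3},{"rot":[0.0080,-0.0280,0],"delta_pos":[-0.15,-0.05,-1.5],"jaw":0.3}]'| grep -E "pos|force|rot"
```

```text
ee_pos: [0.4828, -0.119, 0.0297]
contact_force: [-5.3, -2.5, -3.1]
ee_pos: [0.4828, -0.1191, 0.0282]
eef_rot: [[-0.962, -0.272, -0.007], [-0.272, 0.962, -0.001], [0.007, 0.001, -1.0]]
contact_force: [-6.1, -2.7, -3.4]
```

```bash
python3 -m jog '[{"rot":[0.0019,-0.0067,0],"delta_pos":[0,0,-0.4],"jaw":0.3},{"rot":[0.0019,-0.0067,0],"delta_pos":[0,0,-0.4],"jaw":0.3}]'| grep -E "pos|force"
python3 -m jog '[{"rot":[0,0,0],"delta_pos":[0,0,-0.3],"jaw":0.3},{"rot":[0,0,0],"delta_pos":[0,0,-0.3],"jaw":0.3}]'| grep -E "pos|force|rot"
```

```text
ee_pos: [0.4828, -0.1191, 0.0278]
contact_force: [-5.6, -2.7, -2.9]
ee_pos: [0.4831, -0.119, 0.0276]
eef_rot: [[-0.962, -0.272, 0.0], [-0.272, 0.962, 0.0], [-0.001, 0.0, -1.0]]
contact_force: [-6.7, -2.1, -1.9]
```

Run:
```python
from h import *
cv2.imwrite("pics/side8.png",ctrl.capture("side"))
crop("pics/side8.png","pics/s8.png",315,155,95,45,8)
ee=np.array([.4831,-.1190,.0276]); l=np.array([.962,.2725,0]); n=np.array([-.2725,.962,0])
q=[(a,b,z) for z in(.0184,-.0036) for a in(53.5,-54.5) for b in(23,-23)]
W=np.array([ee+(a*l+b*n)*1e-3+[0,0,z] for a,b,z in q])
print([(a,v.round(0).tolist()) for a,v in zip(q,(proj("side",W)-[315,155]+.5)*8-.5)])
```

```text
[((53.5, 23, 0.0184), [204.0, 150.0]), ((53.5, -23, 0.0184), [167.0, 84.0]), ((-54.5, 23, 0.0184), [505.0, 116.0]), ((-54.5, -23, 0.0184), [459.0, 53.0]), ((53.5, 23, -0.0036), [201.0, 206.0]), ((53.5, -23, -0.0036), [165.0, 139.0]), ((-54.5, 23, -0.0036), [499.0, 171.0]), ((-54.5, -23, -0.0036), [453.0, 107.0])]
```

View pics/s8.png

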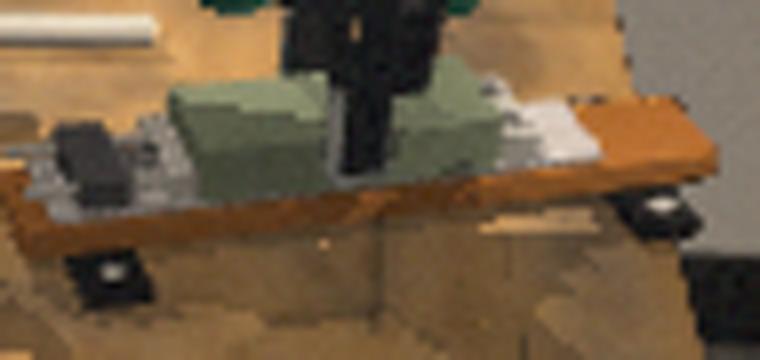

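Run:
```python
from h import *
im=cv2.imread("pics/side8.png")[168:188,318:410]
cv2.imwrite("pics/s8n.png",cv2.resize(im,None,fx=8.6,fy=22,interpolation=cv2.INTER_NEAREST))
O=np.array([.47063,-.12472,0]); l=np.array([.962,.2725,0]); n=np.array([-.2725,.962,0])
for yl in(0,2,4):
    for nm,b,z in(("plate",20,.024),("beamtop",22,.02),("beambot",22,.008),("stonebot",23,.024)):
        W=np.array([O+(a*l+(b+yl)*n)*1e-3+[0,0,z] for a in(60,40,0,-30,-55,-80)])
        print(yl,nm,proj("side",W).round(1).tolist())
```

```text
0 plate [[341.7, 179.0], [348.7, 178.2], [362.4, 176.6], [372.6, 175.5], [381.0, 174.5], [389.3, 173.5]]
0 beamtop [[341.8, 180.6], [348.8, 179.8], [362.6, 178.2], [372.7, 177.0], [381.1, 176.1], [389.4, 175.1]]
0 beambot [[341.6, 184.4], [348.5, 183.5], [362.2, 181.9], [372.3, 180.7], [380.7, 179.7], [388.9, 178.8]]
0 stonebot [[342.0, 179.6], [349.0, 178.8], [362.8, 177.2], [373.0, 176.0], [381.4, 175.0], [389.7, 174.1]]
2 plate [[341.9, 179.4], [348.9, 178.6], [362.7, 177.0], [372.8, 175.8], [381.2, 174.8], [389.5, 173.9]]
2 beamtop [[342.0, 181.0], [349.0, 180.2], [362.8, 178.6], [373.0, 177.4], [381.4, 176.4], [389.7, 175.5]]
2 beambot [[341.8, 184.7], [348.8, 183.9], [362.5, 182.3], [372.6, 181.1], [380.9, 180.1], [389.2, 179.1]]
2 stonebot [[342.2, 179.9], [349.2, 179.1], [363.0, 177.5], [373.2, 176.3], [381.6, 175.4], [390.0, 174.4]]
4 plate [[342.1, 179.8], [349.1, 178.9], [362.9, 177.3], [373.1, 176.2], [381.5, 175.2], [389.8, 174.2]]
4 beamtop [[342.2, 181.4], [349.2, 180.6], [363.0, 179.0], [373.2, 177.8], [381.6, 176.8], [389.9, 175.8]]
4 beambot [[342.0, 185.1], [349.0, 184.3], [362.7, 182.7], [372.8, 181.4], [381.2, 180.5], [389.4, 179.5]]
4 stonebot [[342.4, 180.3], [349.4, 179.5], [363.3, 177.9], [373.5, 176.7], [381.9, 175.7], [390.2, 174.8]]
```

View pics/s8n.png

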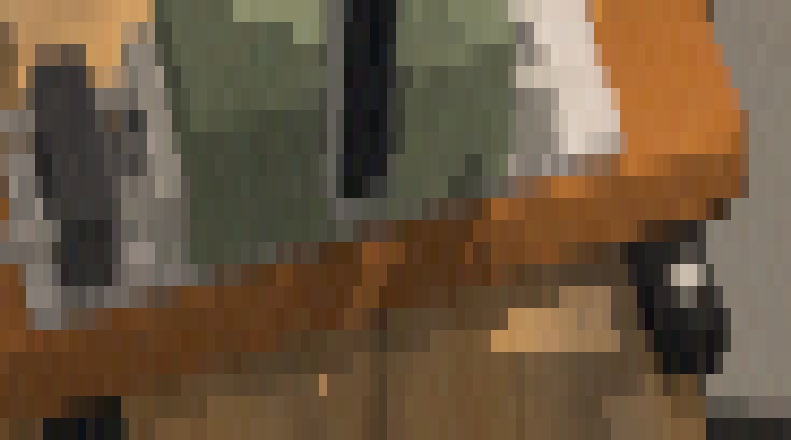

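The stone lies level within about 0.2 mm of the plate, its bottom edge parallel to the beam edge in the side view. I'll release and retreat straight up.

```bash
python3 -m jog '[{"rot":[0,0,0],"delta_pos":[0,0,-0.2],"jaw":0.3},{"rot":[0,0,0],"delta_pos":[0,0,-0.2],"jaw":0.55},{"rot":[0,0,0],"delta_pos":[0,0,-0.2],"jaw":0.65},{"rot":[0,0,0],"delta_pos":[0,0,-0.2],"jaw":0.8},{"rot":[0,0,0],"delta_pos":[0,0,-0.2],"jaw":1},{"rot":[0,0,0],"delta_pos":[0,0,-0.2],"jaw":1},{"rot":[0,0,0],"delta_pos":[0,0,-0.2],"jaw":1},{"rot":[0,0,0],"delta_pos":[0,0,-0.2],"jaw":1}]'
python3 -m jog '[{"rot":[0,0,0],"delta_pos":[0,0,10],"jaw":1},{"rot":[0,0,0],"delta_pos":[0,0,30],"jaw":1},{"rot":[0,0,0],"delta_pos":[0,0,60],"jaw":1},{"rot":[0,0,0],"delta_pos":[0,0,110],"jaw":1},{"rot":[0,0,0],"delta_pos":[0,50,160],"jaw":1},{"rot":[0,0,0],"delta_pos":[-20,100,170],"jaw":1},{"rot":[0,0,0],"delta_pos":[-40,150,170],"jaw":1},{"rot":[0,0,0],"delta_pos":[-60,200,170],"jaw":1},{"rot":[0,0,0],"delta_pos":[-80,250,170],"jaw":1},{"rot":[0,0,0],"delta_pos":[-100,300,170],"jaw":1},{"rot":[0,0,0],"delta_pos":[-100,350,170],"jaw":1},{"rot":[0,0,0],"delta_pos":[-100,350,170],"jaw":1},{"rot":[0,0,0],"delta_pos":[-100,350,170],"jaw":1}]'
python3 - <<'E'
from h import *
for n in("side","top"): cv2.imwrite(f"pics/{n}9.png",ctrl.capture(n))
crop("pics/side9.png","pics/s9.png",315,155,95,45,8)
crop("pics/top9.png","pics/t9.png",345,185,80,115,5)
E
```

```text
time_s: 15.32
ee_pos: [0.4839, -0.1188, 0.0275]
eef_rot: [[-0.962, -0.273, 0.002], [-0.273, 0.962, 0.001], [-0.002, 0.0, -1.0]]
contact_force: [-0.5, -1.1, 0.1]
grip_width: 0.0853
time_s: 16.95
ee_pos: [0.3838, 0.2305, 0.1977]
eef_rot: [[-0.962, -0.273, 0.002], [-0.273, 0.962, -0.0], [-0.002, -0.001, -1.0]]
contact_force: [0.7, 0.2, -0.5]
grip_width: 0.0855
```

View pics/s9.png

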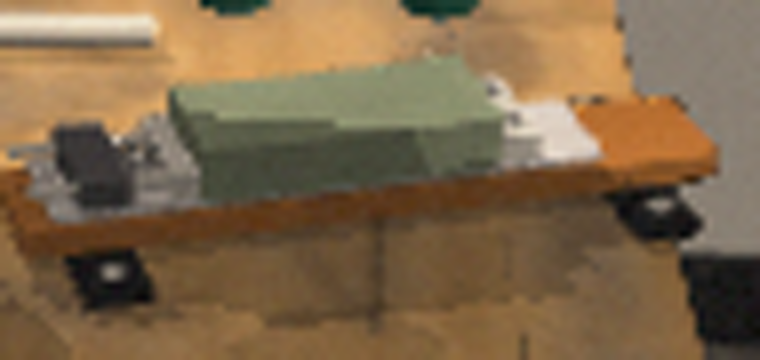

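View pics/t9.png

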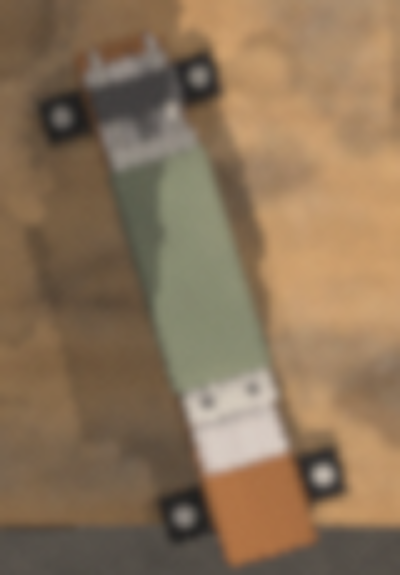

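View pics/top9.png

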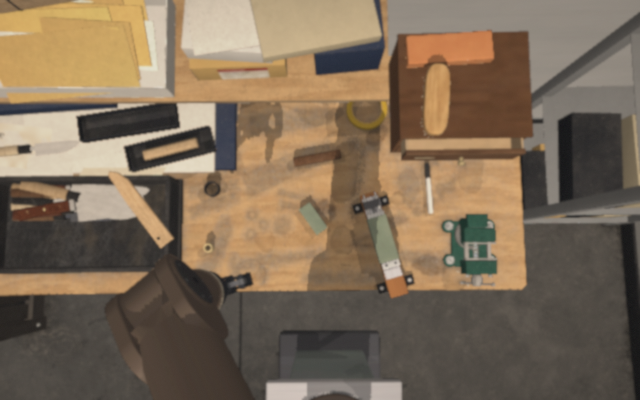

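Seated between jaw and stop, and the bystanders look unmoved. I'll check centring and straightness precisely.

Run:
```python
from h import *
crop("pics/top9.png","pics/t9a.png",360,208,40,32,18)
crop("pics/top9.png","pics/t9b.png",370,245,40,32,18)
```

```text
(no output)
```

View pics/t9a.png

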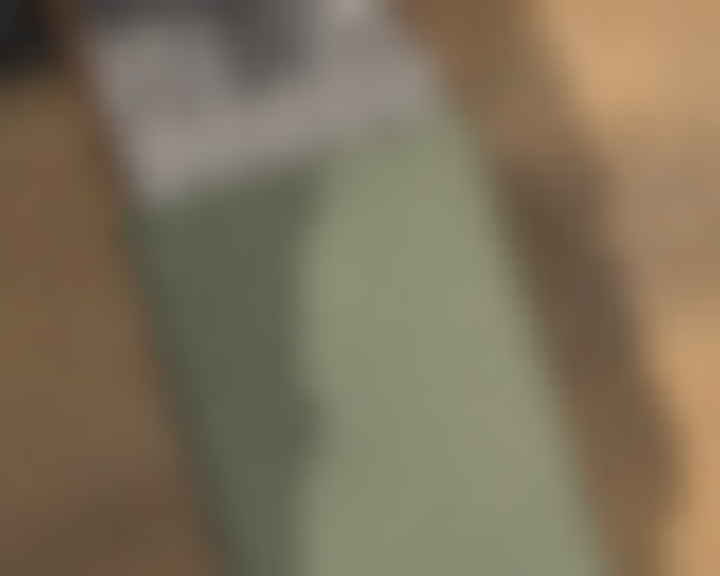

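View pics/t9b.png

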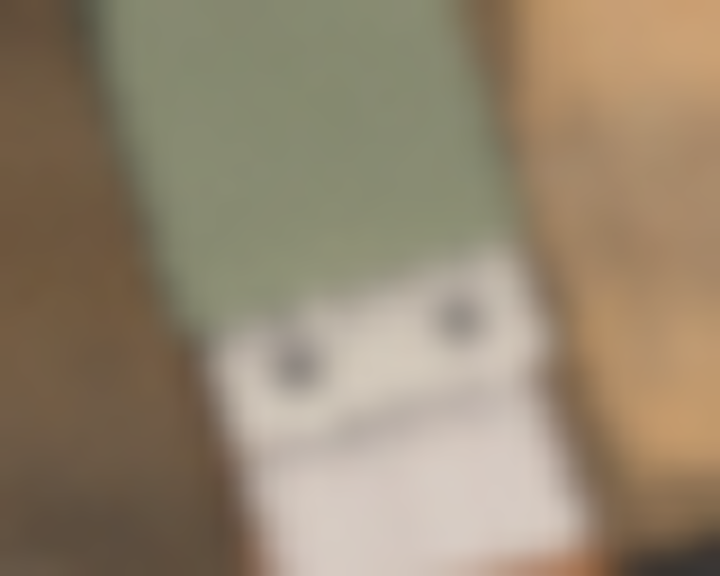

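Run:
```python
from h import *
def c(p,x0,y0,s=18): return [((u+.5)/s-.5+x0,(v+.5)/s-.5+y0) for u,v in p]
O=np.array([.47063,-.12472]); yaw=np.radians(15.83)
R=np.array([[np.cos(yaw),-np.sin(yaw)],[np.sin(yaw),np.cos(yaw)]])
L=lambda p,x,y,z:((onz("top",c(p,x,y),z)[:,:2]-O)@R*1e3).round(1).tolist()
# edge fits by gradient: sample profiles across stone at several along positions
im=cv2.GaussianBlur(cv2.imread("pics/top9.png").astype(np.float32),(0,0),.6)
print("stone a l,l,r,r",L([(145,205),(218,500),(492,200),(585,500)],360,208,.046))
print("stone b l,l,r,r",L([(115,100),(182,300),(490,100),(522,230)],370,245,.046))
print("stop il,ir,ol,or",L([(205,340),(520,250),(250,455),(550,370)],370,245,.036))
print("jaw face top l,r",L([(150,200),(440,110)],360,208,.036))
O3=np.r_[O,0]
l=np.r_[R[:,0],0]; n=np.r_[R[:,1],0]
def edges(al,z,img,lo,hi):
    w=np.arange(lo,hi,.25); P=np.array([O3+(al*l+t*n)*1e-3+[0,0,z] for t in w])
    q=proj("top",P).astype(np.float32); v=cv2.remap(img,q[:,0].reshape(-1,1),q[:,1].reshape(-1,1),cv2.INTER_LINEAR)[:,0,:]
    g=np.abs(np.gradient(v,axis=0)).sum(1); i=np.argmax(g); return round(float(w[i]),2)
for al in(50,40,30,20,10,0,-10,-20,-30,-38): print("stone",al,edges(al,.046,im,15,30),edges(al,.046,im,-30,-15))
im0=cv2.GaussianBlur(cv2.imread("pics/top0.png").astype(np.float32),(0,0),.6)
for al in(40,20,0,-20,-68,-75): print("plate0",al,edges(al,.024,im0,16,21.5),edges(al,.024,im0,-26,-16))
for al in(-46,-50,-54): print("stop0",al,edges(al,.036,im0,14,26),edges(al,.036,im0,-27,-15))
for al in(-95,-105,-115,-122): print("beam0",al,edges(al,.02,im0,15,29),edges(al,.02,im0,-29,-15))
```

```text
stone a l,l,r,r [[65.5, 21.8], [25.9, 24.0], [53.3, -21.9], [12.5, -21.9]]
stone b l,l,r,r [[-9.9, 24.5], [-37.0, 23.8], [-23.6, -22.2], [-40.7, -21.1]]
stop il,ir,ol,or [[-43.2, 21.4], [-43.7, -21.5], [-59.1, 20.2], [-59.6, -20.6]]
jaw face top l,r [[66.3, 19.8], [66.9, -20.4]]
stone 50 27.0 -21.75
stone 40 27.75 -22.5
stone 30 24.0 -21.75
stone 20 17.25 -22.0
stone 10 16.75 -22.0
stone 0 23.0 -30.0
stone -10 23.25 -30.0
stone -20 24.75 -28.5
stone -30 23.5 -25.0
stone -38 23.75 -18.5
plate0 40 20.25 -20.0
plate0 20 21.25 -21.5
plate0 0 21.25 -19.25
plate0 -20 20.25 -21.0
plate0 -68 19.75 -20.0
plate0 -75 20.0 -20.5
stop0 -46 21.25 -20.5
stop0 -50 21.25 -20.25
stop0 -54 20.25 -20.5
beam0 -95 22.5 -27.25
beam0 -105 23.25 -23.0
beam0 -115 22.5 -25.0
beam0 -122 22.0 -21.0
```

Measured results: the stone is centred within about 1 mm of the plate and stop, its yaw error is below about 0.5°, and the jaw moved from about x 56 to about 66 mm, the 10 mm expected when seated. Handing in.

Run:
```python
from workcell import ctrl
print(ctrl.job_done()); print(ctrl.read_state()['time_s'])
```

```text
the job is handed in; nothing more can be done
None
the job is handed in; nothing more can be done
```

The stone is in the holder, flat on the plate and held between the sprung jaw and the fixed stop, and the job is handed in. The robot clock read about 17 s of the 64 s allowed.

**What I did:**
- I gripped the larger green block, which measured about 108 × 45 mm, across its width.
- I tilted it 8° with the jaw end down and felt the jaw at about 2 N.
- I pushed the jaw back about 12 of its 14 mm, at about 7 N, then let the rear end down behind the stop and released.
- In readings taken between moves, no holder contact exceeded about 7 N.

**Last checks in the pictures:**
- **Seating:** the jaw had moved about 10 mm, as expected with the stone in place. The stone's end sits against the stop, and no tilt is visible from the side.
- **Centring:** the stone is about 0.8 mm off the centre line, with about 1 mm measuring error.
- **Straightness:** its yaw is within about 0.5° of the holder.
- **Bystanders:** they look unmoved by eye in the top view; I didn't measure them.

**What disagreed:** the two cameras differed by 2–4 mm sideways. I set the sideways position from the top camera, corrected with the gripper's own readings.

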